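# Stow the chuck key and click the slide-top box shut

## Robot

A 6-joint arm with a two-finger parallel gripper is mounted at the origin on the work surface. World frame = base frame: x ahead of the robot, y to its left, z up, the work surface at z = 0. Lengths are in mm, angles in rad, forces in N, time in s.
With the tool pointing down it reaches from about 375 to 975 mm from the base axis. Payload 3.8 kg.
Tool frame: the origin (TCP) lies between the finger pads; the fingertips stand 22 mm ahead of it and the grasp point (between the pads) lies 3 mm ahead of it; z points along the fingers, y is the line along which they close (so a half turn about z gives the same grasp; the last joint's range is limited). The gripper opens to 88 mm and grips with 3 to 60 N. Pads are 18 mm wide; open, the fingers measure 123 mm over their backs; the gripper's body (75 mm by 187 mm) begins 45 mm behind the grasp point.
Start: joints at [-1.249, 0.264, 1.604, -0, 1.274, -0.037], TCP at [237.021, -632.012, 260.706] pointing down, gripper open.
Joint ranges: [-2.63, 2.63], [-0.94, 2.18], [0.31, 2.57], [-1.31, 4.45], [0, 2.66], [-2.55, 2.55]. Speed limits (rad/s): [2.57, 2.57, 3.14, 3.14, 3.14, 3.14].

## Interface

Orientations are given as a unit quaternion [x, y, z, w].
In Python, from cell import ctrl, vision, finder, readout gives the robot as it stands. Calls block until the motion is done:
- ctrl.movep(position, orientation): joint-space move of the TCP to a pose.
- ctrl.movel(position, frame=None, rate=150): straight line of the TCP; frame=None keeps the orientation; rate is the mean speed in mm/s.
- ctrl.move_j(angles): joint-space move.
- ctrl.gripper_to(opening, grasp_force=None): opening from 0.0 (shut) to 1.0 (fully open); grasp_force is the grip in N (None keeps the last); returns when the fingers have stopped.
- ctrl.pause(seconds).
- ctrl.ik(position, orientation): joint angles nearest the present ones, or None.
- vision.get_image(name): name is "side" or "top"; returns a dict with "img" (480x640x3 uint8, red, green, blue), "intrinsics" (3x3 intrinsics, pixels), "rvec" (rotation vector, rad) and "tvec" (3), from world to camera coordinates, as OpenCV has them. Camera axes: x right, y down, z forward; pixel columns grow to the right and rows downward; lengths in mm; the calibration is good to about 2 mm. A picture is of the moment at which its call begins. There is no depth.
A pose or a line that the arm cannot do raises ctrl.Unreachable and nothing moves.
- ctrl.finish_job(): hands the job in; it is judged then, once.
Trained networks look in the newest picture that a camera, given by its name, has taken for a name from the list of things; names that differ only in an ending like _2 or _b are one class to them, and where a whole thing is asked for, a point or a joint stands for the part that bears it (a point fixed in the world has none). Each returns a list of dicts, best first, with "conf" (0 to 1); they miss things now and then, are a little off and sometimes report something else, mostly with a low value. They report only what shows in the picture. A call takes as long as a camera call. They do not tell look-alikes from the thing itself.
- finder.regions_of(camera, name): "mask" (480x640 bool, what is visible of it) and "xy" ([column, row] in pixels, amid what is visible of it).
- finder.mark_of(camera, name): "xy" ([column, row] in pixels: a listed point, or the origin of a listed thing).
Readings, each from a call of its own:
- readout.read_clock(): time.
- readout.read_joints(): joint angles.
- readout.read_joint_velocities(): joint speeds.
- readout.read_joint_efforts(): joint torques, N m.
- readout.read_position(): TCP position.
- readout.read_orientation(): TCP orientation.
- readout.read_ft_force(): force on the tool from outside, world axes, zero at the start.
- readout.read_ft_torque(): the same for the moment, N m.
- readout.read_finger_gap(): opening from 0.0 (shut) to 1.0 (fully open).
- readout.read_gripper_force(): force on a finger pad.
Only numpy, scipy, OpenCV 4.12 (cv2) and the standard library are available. Lean on these libraries where they do the work, as an engineer would, in place of code of your own. Each camera call takes 0.05 s, during which the arm holds its last target. There are 200 camera calls.

## Task

Lay the steel chuck key flat in the open end of the slide-top wooden box, then push the lid along its channel, over the sprung ridge near the far end, until it clicks and is fully home. The ridge needs a firm but gentle push: do not ram the lid against the ridge or the end stop. Leave the other things on the bench alone.

Things in the scene. Friction and masses are not known exactly. Their poses are not given: they have to be found in the camera images.
- box: Wooden slide-top box, screwed down. Origin at bench level under it; x runs along the channel in the closing direction, z up. The wood spans x -108 to 126 mm, y -50 to 50 mm, height 50 mm. The lid slides on ledges 36 mm above the bench, under side lips (underside 45 mm, top 50 mm) with 1.5 mm play sideways and in height. The mouth, where the lid sticks out, is the -x end.
- box_floor (a point): Point on the box's inner floor, 6 mm above the bench, straight above the box's origin; same axes. The inside is 76 mm wide (80 mm between the lips above) and runs from x = -102 mm to the end piece, a wooden block whose face is nominally at x = 58 mm (46 to 70 mm).
- stop_nominal (a point): Nominal place of the stop face that the lid's leading edge meets when home: x = 100 mm in the box's frame, 40 mm above the bench. The end piece (block, ridge and stop together) was clamped by hand and truly sits up to 12 mm nearer or farther along x; that offset is not measured and must be felt. It is rigid: it does not give when pushed.
- lid: The loose lid: a flat wooden board 200 mm long (x, 100 mm each way from here), 89 mm wide, 7.5 mm thick, about 130 g. Origin at the centre of its underside; x is the closing direction. It starts engaged in the channel, 128 to 140 mm open. Home, it lies at x = 0 in the box's frame plus the end piece's unmeasured offset. Front underside bevelled, with a cross groove centred 30 mm behind the edge.
- lid_pull (a point): Centre of the pull bar across the lid's middle: 16 mm thick (x), 52 mm wide (y), 19 mm high, standing on the lid. This point is 17 mm above the lid's underside, 53 mm above the bench; the bar's top is 62.5 mm and the lid's upper face 43.5 mm above the bench. Axes as the lid's.
- lid_front (a point): Middle of the lid's leading edge, at the level of its underside, 100 mm to +x of the lid's origin. It lies 36 mm above the bench when the lid lies flat on the ledges (so also when home), and about 1.5 mm higher, against the lips, while the front rides on the ridge.
- ridge_nominal (a point): Nominal crest of the sprung ridge, a rounded brass bar 53 mm wide, 3.5 mm proud of the ledges, 30 mm before the stop, shifting with the end piece. The lid's edge meets it 30 mm before home; climbing takes about 5 to 10 N of push (friction varies), riding on it less; some 4 mm before home it springs up into the lid's groove, the push falls to 1 or 2 N, then comes the hard stop. Stay well under 18 N.
- key: T-shaped steel chuck key lying flat, about 90 g, 12 mm thick: a square shaft 12 mm wide and a round crossbar 44 mm wide (y) at its -x end; 56 mm over all along x. Origin at its underside, mid-length.
- key_mid (a point): The key's shaft where it is best gripped across: 4 mm to +x of the key's origin, 6 mm above its underside. The shaft reaches 24 mm from here to +x, the crossbar's far side is 32 mm to -x. z up.
- bowl: Bystander, to be left alone: turned dark wooden bowl, 110 mm across, 45 mm high. Origin at its underside.
- sanding_block: Bystander, to be left alone: cork sanding block, 70 x 40 x 25 mm. Origin at its underside.
- wax: Bystander, to be left alone: squat metal wax tin, 70 mm across, 50 mm high. Origin at its underside.
- live_centre: Bystander, to be left alone: steel lathe centre standing on its 42 mm foot, 85 mm high. Origin at its underside.
- chisel: Bystander, to be left alone: turning chisel, 280 mm long, lying, dark wooden handle. Origin at its underside.
- finial: Bystander, to be left alone: small turned light-wood finial, 44 mm across, 68 mm high. Origin at its underside.
- jaw_ring: Bystander, to be left alone: dark steel ring lying flat, 60 mm across, 14 mm high. Origin at its underside.
Not all that is in view belongs to the job. Leave any turquoise look-alike of the key alone.

How it is judged:
By the outcome, as a careful person would: the job done as asked, in the order asked, and still so for the second after the job is handed in, with the robot touching nothing.
It also fails if it takes over 53 s, if anything falls off the work surface, if the arm or the gripper's body presses on something with over 40 N, if the wrist force passes 120 N, or if a joint passes its speed limit or range.

## Working session

There is one attempt and no reset: what is moved stays moved. The work goes in short steps, each a Python script; the robot and the scene stay as the last script left them, time stands still between calls to the robot, and variables do not carry over. Pictures are saved under pics/ and viewed, at most 10 in all, crops included, and the job is handed in when it is done.

```bash
ls; mkdir -p pics
cat > h.py <<'E'
import numpy as np, cv2
from cell import ctrl, vision, finder, readout
def cam(n):
    d=vision.get_image(n); R=cv2.Rodrigues(np.array(d["rvec"],float))[0]
    return d["img"],np.array(d["intrinsics"],float),R,np.array(d["tvec"],float).ravel()
def ray(c,xy):
    _,K,R,t=c; d=R.T@np.linalg.inv(K)@np.array([xy[0],xy[1],1.]); return -R.T@t,d/np.linalg.norm(d)
def atz(c,xy,z):
    o,d=ray(c,xy); return o+d*(z-o[2])/d[2]
def tri(a,xa,b,xb):
    o1,d1=ray(a,xa);o2,d2=ray(b,xb)
    s=np.linalg.lstsq(np.c_[d1,-d2],o2-o1,rcond=None)[0]
    p,q=o1+s[0]*d1,o2+s[1]*d2; return (p+q)/2,np.linalg.norm(p-q)
def proj(c,p):
    _,K,R,t=c; q=K@(R@np.array(p,float)+t); return q[:2]/q[2]
def quat(yaw): # tool down, tool x along yaw, y closing
    from scipy.spatial.transform import Rotation as Ro
    c,s=np.cos(yaw),np.sin(yaw)
    return Ro.from_matrix(np.array([[c,s,0],[s,-c,0],[0,0,-1]])).as_quat()
def save(n,im): cv2.imwrite("pics/"+n,im[:,:,::-1])
E
python3 - <<'E'
from h import *
np.set_printoptions(precision=1,suppress=True)
C={n:cam(n) for n in("side","top")}
for n in C:
    save(n+"0.png",C[n][0]); print(n,"campos",-C[n][2].T@C[n][3])
    for k in("box","box_floor","stop_nominal","lid","lid_pull","lid_front","key","key_mid"):
        print(n,k,[(np.array(r["xy"]).round(1).tolist(),round(r["conf"],2)) for r in finder.mark_of(n,k)][:4])
print(readout.read_orientation(),quat(0),readout.read_clock(),readout.read_ft_force())
E
```

```text
pics
side campos [555.5 758.7 741.3]
side box [([334.0, 239.5], 0.62)]
side box_floor [([333.7, 237.6], 0.56)]
side stop_nominal [([327.6, 257.8], 0.73)]
side lid []
side lid_pull [([344.7, 184.4], 0.88), ([302.6, 314.8], 0.48), ([407.6, 247.1], 0.3)]
side lid_front [([333.6, 217.4], 0.64), ([253.7, 362.3], 0.62)]
side key [([411.2, 324.6], 0.81), ([420.8, 378.4], 0.56), ([365.3, 356.5], 0.55), ([341.8, 185.4], 0.16)]
side key_mid [([368.2, 412.8], 0.88), ([364.4, 355.1], 0.85), ([411.1, 321.8], 0.79), ([419.7, 374.7], 0.67)]
top campos [ 403.    88.  1045.6]
top box [([358.1, 232.3], 0.98)]
top box_floor [([355.4, 235.5], 0.61)]
top stop_nominal [([304.5, 231.0], 0.97), ([203.7, 278.8], 0.68), ([251.9, 216.5], 0.6)]
top lid [([417.1, 233.0], 0.68)]
top lid_pull [([425.9, 234.9], 0.86)]
top lid_front [([376.0, 231.8], 0.94)]
top key [([247.8, 322.1], 0.75), ([151.1, 275.5], 0.68), ([201.6, 278.3], 0.64), ([189.2, 328.2], 0.58)]
top key_mid [([243.3, 320.0], 0.71), ([152.3, 276.0], 0.68), ([202.8, 277.8], 0.54), ([188.2, 327.3], 0.5)]
[1.  0.2 0.  0. ] [1. 0. 0. 0.] 0.9 [-0.4  0.4  0.6]
```

View pics/side0.png

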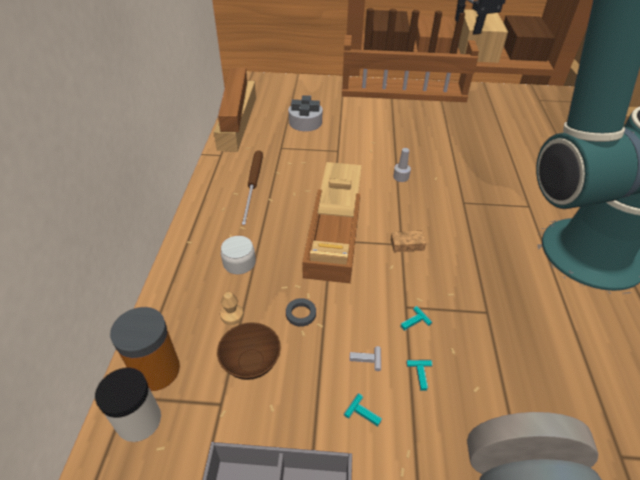

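View pics/top0.png

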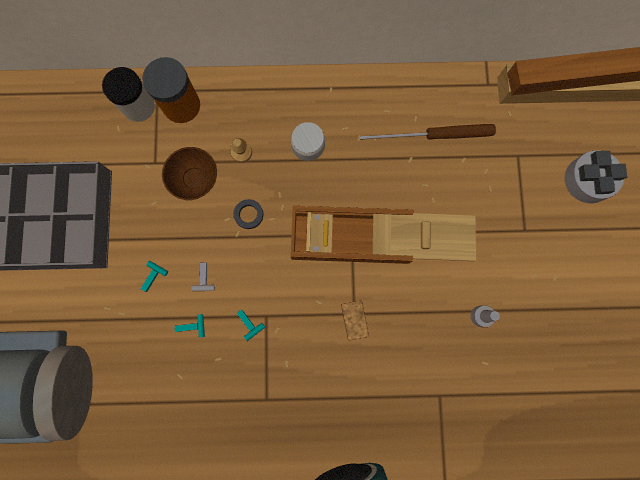

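The steel-grey key shows at side (366,357) and top (203,278). The other three keys are turquoise look-alikes. The lid's mouth end is at the right in the top view, and the end piece is at the left, near column 320.

Run:
```python
from h import *
np.set_printoptions(precision=1,suppress=True)
s=cam("side");t=cam("top")
for n,a,b in(("box",(334,239.5),(358.1,232.3)),("floor",(333.7,237.6),(355.4,235.5)),("stop",(327.6,257.8),(304.5,231)),("pull",(344.7,184.4),(425.9,234.9)),("front",(333.6,217.4),(376,231.8)),("key",(365.3,356.5),(201.6,278.3)),("keymid",(364.4,355.1),(202.8,277.8))):
    print(n,*tri(s,a,t,b))
print("base side/top",proj(s,(0,0,0)),proj(t,(0,0,0)),"tcp",proj(s,readout.read_position()),proj(t,readout.read_position()))
# key from mask
for c,n in((s,"side"),(t,"top")):
    g=finder.regions_of(n,"key")
    for r in g:
        m=r["mask"]; col=c[0][m].mean(0); ys,xs=np.nonzero(m)
        p=np.array([atz(c,(x,y),10) for x,y in zip(xs,ys)])[:,:2]
        print(n,np.array(r["xy"]),round(r["conf"],2),m.sum(),col,p.mean(0))
        if np.ptp(col)<40 and m.sum()<2000:
            rect=cv2.minAreaRect(p.astype(np.float32)); print("  steel",rect, np.linalg.svd(p-p.mean(0),full_matrices=False)[1:])
# box outline at top plane z=50
for n,z in(("box",50),("lid",43.5)):
  for r in finder.regions_of("top",n)[:2]:
    ys,xs=np.nonzero(r["mask"]); p=np.array([atz(t,(x,y),z) for x,y in zip(xs,ys)])[:,:2].astype(np.float32)
    print(n,r["conf"],len(xs),cv2.minAreaRect(p))
b=lambda q:[proj(t,q)]
cv2.imwrite("pics/crop1.png",np.vstack([cv2.resize(t[0][195:275,285:485],(800,320),interpolation=cv2.INTER_CUBIC),cv2.resize(t[0][250:305,175:275],(480,264),interpolation=cv2.INTER_CUBIC) if 0 else np.pad(cv2.resize(t[0][250:305,175:275],(500,275),interpolation=cv2.INTER_CUBIC),((0,0),(0,300),(0,0)))])[:,:,::-1])
```

```text
box [575.2  -2.6 -11.2] 13.555020355132283
floor [571.6   3.1  -1.1] 4.486155754493228
stop [578.1 104.6  39.2] 0.1953774732537091
pull [ 557.7 -127.3   50.4] 12.089969428043167
front [574.3 -35.7  24.8] 3.6380230155435123
key [495.6 309.    7.4] 4.201502821564183
keymid [496.8 306.5   7.6] 4.940395860023856
base side/top [592.  251.6] [367.9 545.8] tcp [468.6  17. ] [822.3 429.3]
side [359.  409.5] 0.78 441 [ 41.5 153.5 143.4] [503.6 410.8]
side [370.1 355.4] 0.73 392 [161.8 154.8 152.8] [493.5 311.2]
  steel ((499.3973693847656, 310.5980529785156), (48.68781280517578, 55.048728942871094), 89.02180480957031) (array([334.9, 192. ]), array([[ 1.,  0.],
       [-0.,  1.]]))
side [416.1 320.4] 0.73 320 [ 49.1 150.1 138.9] [404.5 220.9]
side [420.9 370.6] 0.64 385 [ 50.  154.8 143.6] [403.  331.7]
side [400.6 167.3] 0.45 386 [132.1 124.1 121.4] [ 406.  -261.7]
  steel ((407.73187255859375, -275.7324523925781), (154.3416748046875, 38.7611083984375), 86.65119171142578) (array([789. , 190.7]), array([[ 0.1,  1. ],
       [-1. ,  0.1]]))
top [152.1 272.7] 0.86 351 [ 20.9 112.5  99.9] [502.2 405.5]
top [195.1 327.2] 0.78 292 [ 10.5 122.  111.3] [401.1 324.5]
top [198.9 283.9] 0.74 306 [123.3 117.2 117.4] [489.6 306.3]
  steel ((497.86395263671875, 306.22705078125), (45.14283752441406, 55.04020690917969), 88.75247955322266) (array([287.3, 164.1]), array([[-1., -0.],
       [-0.,  1.]]))
top [247.2 327.5] 0.73 308 [ 13.8 119.3 108. ] [398.9 214.2]
top [355.7 317.9] 0.37 781 [138.3 101.3  60.3] [405.8  11.3]
box 0.56 4944 ((568.7164306640625, 14.181571960449219), (232.4595184326172, 105.83377838134766), 86.78407287597656)
lid 0.68 4575 ((562.2933959960938, -126.5640640258789), (201.07859802246094, 90.88420104980469), 86.70639038085938)
```

View pics/crop1.png

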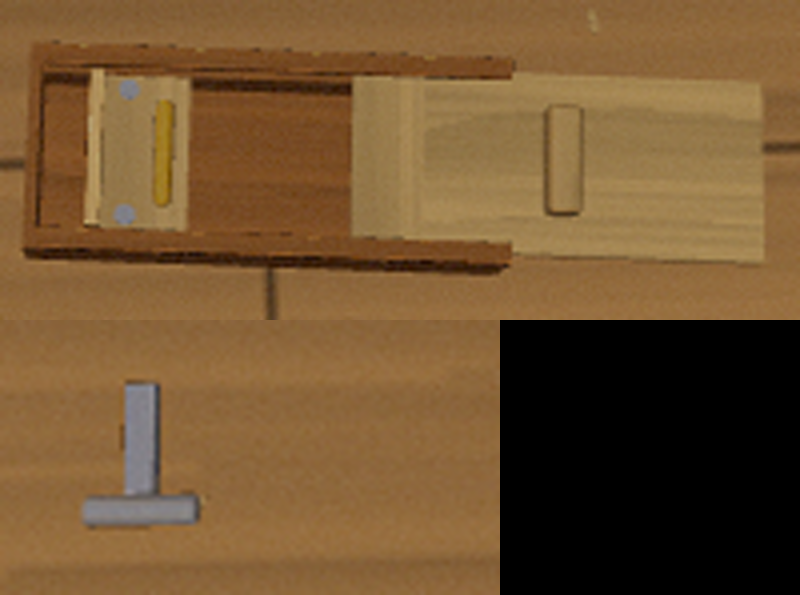

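The crop shows the lid's rear edge at about column 476, the pull bar at about (425.8,235), the ridge at column 326 and the block face at column 332. The key's shaft points along world +x, with its crossbar on the robot's side.

Run:
```python
from h import *
np.set_printoptions(precision=2,suppress=True)
t=cam("top");s=cam("side")
P=lambda x,y,z:atz(t,(285+x/4,195+y/4),z)[:2]
far1,far2,m1,m2=P(35,45,50),P(24,250,50),P(512,60,50),P(511,243,50)
d=(far1+far2-m1-m2)/2; print("len",np.linalg.norm(d),"w",np.linalg.norm(far1-far2),np.linalg.norm(m1-m2))
yaw=np.arctan2(d[1],d[0]); u=d/np.linalg.norm(d); print("yaw",yaw,np.degrees(yaw))
O=(far1+far2+m1+m2)/4-9*u; print("box O",O)
v=np.array([-u[1],u[0]])
B=lambda p:np.array([(p-O)@u,(p-O)@v])
for n,q in(("lid rear",(763,83,43.5)),("lid rear",(765,262,43.5)),("lid front",(352,155,43.5)),("pull",(563,160,62.5)),("ridge",(164,153,39.5)),("block face",(189,155,36)),("stop",(100,150,41)),("lipin",(300,83,50)),("lipin",(300,238,50))): print(n,B(P(*q)))
# side-view check of height: pull top and box corners
for n,bx,z in(("pull",None,62.5),):
    p=P(563,160,62.5); print("pull world",p,"side px",proj(s,(*p,z)))
for a,b,z in((126,50,50),(126,-50,50),(-108,50,50),(-108,-50,50)):
    print("corner side px",proj(s,(*(O+a*u+b*v),z)))
# key
K=lambda x,y,z:atz(t,(175+x/5,250+(y-320)/5),z)[:2]
print("key shaft tip",K(142,382,12),"mid low",K(142,490,12),"bar far edge",K(142,525,10),"bar ends",K(83,510,10),K(198,508,10))
w=O
print("key tip side",proj(s,(*K(142,382,12),12)))
sd=s[0]; a=cv2.resize(sd[150:290,295:370],(375,700)[::1],interpolation=cv2.INTER_CUBIC)[:600] if 0 else cv2.resize(sd[150:290,295:370],(321,600),interpolation=cv2.INTER_CUBIC)
b=cv2.resize(sd[335:380,340:390],(450,405),interpolation=cv2.INTER_CUBIC); b=np.pad(b,((0,195),(0,0),(0,0)))
save("crop2.png",np.hstack([a,b]))
```

```text
len 231.54872926203166 w 99.96683294114219 89.255378957524
yaw 1.5407848698930056 88.28047018248289
box O [571.81   2.94]
lid rear [-231.32  -35.67]
lid rear [-228.34   51.91]
lid front [-30.79   1.62]
pull [-128.76    6.37]
ridge [60.    0.77]
block face [47.75  1.05]
stop [91.04 -0.18]
lipin [ -5.32 -32.32]
lipin [-4.84 43.07]
pull world [ 561.58 -125.57] side px [340.81 179.92]
corner side px [353.34 265.23]
corner side px [303.24 260.98]
corner side px [358.62 191.04]
corner side px [315.94 187.85]
key shaft tip [524.35 305.36] mid low [481.87 304.68] bar far edge [468.36 304.88] bar ends [474.71 328.05] [474.51 283.08]
key tip side [350.46 352.49]
```

View pics/crop2.png

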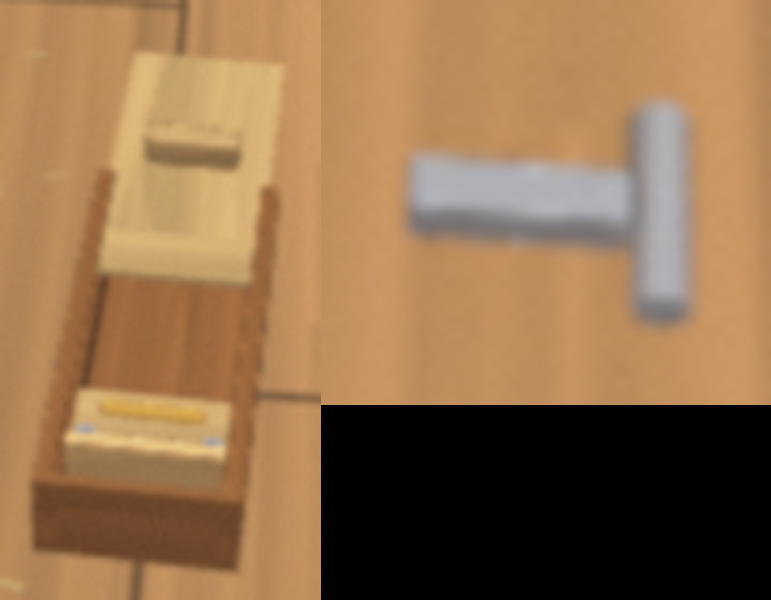

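Run:
```python
from h import *
from scipy.optimize import least_squares
np.set_printoptions(precision=2,suppress=True)
t=cam("top");s=cam("side")
T=lambda x,y:np.array((285+x/4,195+y/4)); S=lambda x,y:np.array((295+x/4.283,150+y/4.283))
print("key tip",*tri(s,(350.1,355),t,(175+142/5,250+62/5)),"ridge",*tri(s,S(152,412),t,T(164,153)),"pull",*tri(s,S(193,132),t,T(563,160)))
obs=[((126,-50,50),T(35,45),S(33,480)),((126,50,50),T(24,250),S(243,498)),((-108,-50,50),T(512,60),S(100,172)),((-108,50,50),None,S(278,188))]
def W(p,q): c,sn=np.cos(p[2]),np.sin(p[2]); return (p[0]+c*q[0]-sn*q[1],p[1]+sn*q[0]+c*q[1],q[2])
def res(p):
    r=[]
    for sgn in(1,):
        for q,a,b in obs:
            for c,m in((t,a),(s,b)):
                if m is not None: r+=list(proj(c,W(p,q))-m)
    return r
obs=[((q[0],-q[1],q[2]),a,b) for q,a,b in obs]; obs=[((q[0],q[1]*-1 if 0 else q[1],q[2]),a,b) for q,a,b in obs]
best=None
for flip in(1,-1):
    o=obs; obs=[((q[0],flip*q[1],q[2]),a,b) for q,a,b in o]
    r=least_squares(res,[570,5,1.51],loss="soft_l1"); print(flip,r.x,np.degrees(r.x[2]),r.cost,np.array(res(r.x))); obs=o
    if best is None or r.cost<best.cost: best=r
p=best.x; u=np.array([np.cos(p[2]),np.sin(p[2])]);v=np.array([-u[1],u[0]])
B=lambda w:np.array([(w-p[:2])@u,(w-p[:2])@v])
for n,q in(("lid rear",(763,83,43.5)),("lid rear",(765,262,43.5)),("lid front",(352,155,43.5)),("pull",(563,160,62.5)),("ridge",(164,153,39.5)),("block",(189,155,36)),("stop",(100,150,41))): print(n,B(atz(t,T(*q[:2]),q[2])[:2]))
pl=p[:2]+8*u
for nm,pos,ys in(("grasp",(500,307,23),(0,np.pi)),("place",(*pl,30),(p[2],p[2]-np.pi)),("push",(*(p[:2]-160*u),69),(p[2],p[2]-np.pi))):
    for y in ys: print(nm,round(y,2),ctrl.ik(pos,quat(y)))
```

```text
key tip [524.83 306.69   5.89] 0.4800688163730914 ridge [574.27  62.73  30.79] 0.08212490004634938 pull [ 562.7  -126.44   58.92] 1.0781872377949258
1 [638.33  11.02   1.78] 101.89715628496675 288.89776591579545 [  0.63  31.59  31.73  -0.4   -7.92 -69.01 -67.37  -0.01  -0.71   0.76
   0.47  -1.73 -83.85  -2.24]
-1 [569.54   4.28   1.52] 86.85186436767698 5.410396308967913 [-1.56 -0.45  0.13 -1.14 -0.98 -0.43  1.11 -0.16 -0.07 -0.19 -0.29 -2.14
  0.81 -2.01]
lid rear [-231.56  -43.76]
lid rear [-230.77   43.86]
lid front [-32.03  -1.48]
pull [-130.09    0.82]
ridge [58.75 -0.07]
block [46.5  -0.09]
stop [89.8  -0.25]
grasp 0 [ 0.51  0.35  1.98 -0.    0.81  2.08]
grasp 3.14 [ 0.51  0.35  1.98 -0.    0.81 -1.06]
place 1.52 [-0.02  0.32  2.01 -0.    0.81  0.03]
place -1.63 None
push 1.52 [-0.31  0.28  1.97 -0.    0.89 -0.26]
push -1.63 None
```

The box pose fits both views: origin (569.5,4.3), yaw 86.9°, end-piece offset about -11 mm. Next I grasp the steel key.

```bash
cat >> h.py <<'E'
bp=np.array([569.54,4.28]); byaw=1.5158; u=np.array([np.cos(byaw),np.sin(byaw)]); v=np.array([-u[1],u[0]])
W=lambda x,y,z:(*(bp+x*u+y*v),z)
F=lambda:np.array(readout.read_ft_force())
E
python3 - <<'E'
from h import *
np.set_printoptions(precision=2,suppress=True)
q=quat(np.pi)
ctrl.movep((500.5,306.3,110),q); ctrl.gripper_to(0.5); print(readout.read_clock())
ctrl.movel((500.5,306.3,45)); ctrl.movel((500.5,306.3,24),rate=60)
f0=F(); ctrl.gripper_to(0.0,25); print(readout.read_clock(),"gap mm",88*readout.read_finger_gap(),readout.read_gripper_force(),f0,F())
ctrl.movel((500.5,306.3,130)); print(readout.read_clock(),88*readout.read_finger_gap(),readout.read_position(),F())
for n in("side","top"): save(n+"1.png",vision.get_image(n)["img"])
c=cam("side"); x,y=proj(c,(500,306,110)).astype(int); y0=max(y-75,0);x0=max(x-100,0); save("crop3.png",cv2.resize(c[0][y0:y0+150,x0:x0+200],(800,600)))
E
```

```text
5.6167
7.2833 gap mm 11.80611343219362 24.9974325299263 [-0.04  0.19  0.14] [-0.23  0.52  0.07]
8.1417 11.888865258131428 [499.78 305.89 129.03] [-0.16 -0.36 -1.77]
```

View pics/crop3.png

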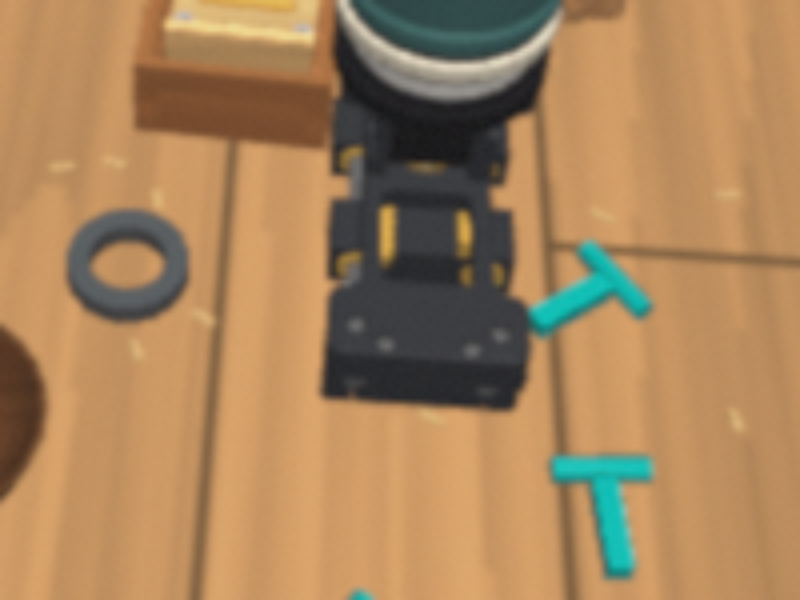

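The key has left the bench and is hidden behind the gripper. The gap reads 11.9 mm and the load agrees, so it is held; next I place it in the box.

Run:
```python
from h import *
np.set_printoptions(precision=2,suppress=True)
ctrl.movep(W(3.5,0,130),quat(byaw)); print(readout.read_clock(),readout.read_position(),W(3.5,0,130),88*readout.read_finger_gap())
ctrl.movel(W(3.5,0,40),rate=120); f0=F(); print("f0",f0)
z=33
while z>28.5:
    ctrl.movel(W(3.5,0,z),rate=30); f=F()-f0
    if f[2]>2 or abs(f[:2]).max()>4: break
    z-=0.5
print("z",z,readout.read_position(),f,readout.read_clock())
ctrl.gripper_to(0.30); ctrl.movel(W(3.5,0,130),rate=150)
print(readout.read_clock())
ctrl.movep(W(-175,0,110),quat(byaw)); ctrl.gripper_to(0.0,20); print(readout.read_clock(),readout.read_position(),F())
c=cam("top"); save("crop4.png",cv2.resize(c[0][195:275,285:395],(800,582)))
```

```text
9.4667 [569.57   8.28 129.68] (np.float64(569.7323901258156), np.float64(7.774708291043563), 130) 11.64196666116726
f0 [ 0.31  0.12 -0.78]
z 29.5 [569.87   7.75  30.15] [-3.07 -0.96  6.47] 12.5
13.7333
15.0167 [ 560.04 -170.07  110.13] [ 0.1  -0.39 -0.05]
```

View pics/crop4.png

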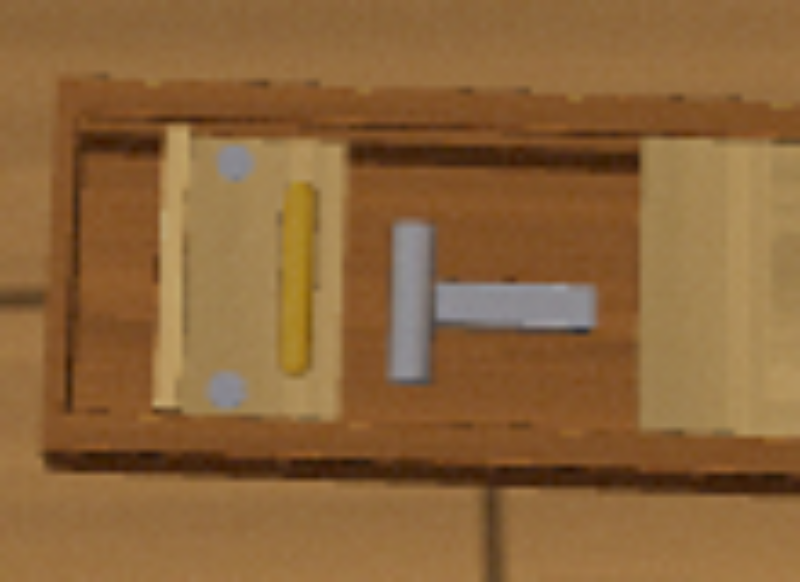

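The key lies flat in the opening, clear of both the lid edge and the block. Next I push the lid, feeling for the ridge.

```bash
cat > push.py <<'E'
from h import *
np.set_printoptions(precision=2,suppress=True)
Z=70
ctrl.movel(W(-165,0,110)); ctrl.movel(W(-165,0,Z),rate=100)
f0=np.mean([F() for _ in range(5)],0)
push=lambda:-(F()-f0)[:2]@u
bx=lambda:(np.array(readout.read_position())[:2]-bp)@u
x=-154; ctrl.movel(W(x,0,Z),rate=60); p=push()
while p<0.6 and x<-125: x+=1; ctrl.movel(W(x,0,Z),rate=25); p=push()
print("contact",x,p,readout.read_clock()); log=[]; xt=x; 
if p<0.6: raise SystemExit
while x<xt+74:   # free slide
    x+=2; ctrl.movel(W(x,0,Z),rate=35); p=push(); log.append((round(x-xt,1),round(p,1)))
    if p>4: break
print(log,readout.read_clock()); log=[]; on=None; peak=0; state="approach"; 
while x<xt+150:
    st=0.5 if state!="click" else 0.2
    x+=st; ctrl.movel(W(x,0,Z),rate=12 if state!="click" else 6); p=push(); log.append((round(x-xt,1),round(p,1)))
    if p>14: state="over"; break
    if on is None and p>3.5: on=x; state="climb"
    if on and x-on>18 and p<2.2 and state=="climb": state="click"
    if state=="click" and p>4.5: state="home"; break
    if on and x-on>38: break
    if readout.read_clock()>46: break
print(log); print(state,"onset",on and on-xt,"end",x-xt,"tcp box x",bx(),readout.read_clock())
E
python3 push.py
```

```text
contact -144 1.4185545495888354 18.7
[(2, np.float64(-0.0)), (4, np.float64(-0.7)), (6, np.float64(0.1)), (8, np.float64(0.0)), (10, np.float64(-0.3)), (12, np.float64(-0.9)), (14, np.float64(-0.6)), (16, np.float64(-0.9)), (18, np.float64(-1.7)), (20, np.float64(-0.8)), (22, np.float64(-0.9)), (24, np.float64(-1.4)), (26, np.float64(-1.0)), (28, np.float64(-1.4)), (30, np.float64(-0.7)), (32, np.float64(-1.1)), (34, np.float64(-1.3)), (36, np.float64(-1.6)), (38, np.float64(-0.5)), (40, np.float64(-1.7)), (42, np.float64(-0.4)), (44, np.float64(-1.6)), (46, np.float64(-1.2)), (48, np.float64(-0.6)), (50, np.float64(-1.0)), (52, np.float64(-1.3)), (54, np.float64(-0.9)), (56, np.float64(-1.3)), (58, np.float64(-1.9)), (60, np.float64(0.1)), (62, np.float64(-1.4)), (64, np.float64(-0.9)), (66, np.float64(-1.0)), (68, np.float64(-1.3)), (70, np.float64(-0.8)), (72, np.float64(-1.2)), (74, np.float64(-1.0))] 27.95
[(74.5, np.float64(-0.1)), (75.0, np.float64(-0.1)), (75.5, np.float64(-1.0)), (76.0, np.float64(-0.9)), (76.5, np.float64(-0.2)), (77.0, np.float64(-1.2)), (77.5, np.float64(
[... 1055 characters left out ...]
p.float64(5.2)), (99.0, np.float64(4.0)), (99.5, np.float64(4.9)), (100.0, np.float64(4.9)), (100.5, np.float64(4.9)), (101.0, np.float64(3.9)), (101.5, np.float64(4.4)), (102.0, np.float64(4.2)), (102.5, np.float64(4.6)), (103.0, np.float64(4.0)), (103.5, np.float64(4.5)), (104.0, np.float64(4.4)), (104.5, np.float64(4.7)), (105.0, np.float64(4.3)), (105.5, np.float64(4.5)), (106.0, np.float64(4.3)), (106.5, np.float64(3.7)), (107.0, np.float64(4.5)), (107.5, np.float64(3.7)), (108.0, np.float64(3.8)), (108.5, np.float64(4.5)), (109.0, np.float64(3.6)), (109.5, np.float64(4.1)), (110.0, np.float64(3.8)), (110.5, np.float64(3.6))]
climb onset 87.5 end 110.5 tcp box x -33.765546262696745 46.2
```

The ridge was met at 86.5 mm of travel and the lid is riding on it, so home is at about 116.5 mm. Clock time is short, so I use fewer, longer steps to the end.

Run:
```python
from h import *
Z=70; x0=-144; push=lambda:-np.mean([F()[:2]@u for _ in range(3)])
log=[]; click=False; home=False; print(push(),readout.read_clock())
x=110.5
for d in [1.5,1.3,1.2]+[0.4]*12:
    x+=d; ctrl.movel(W(x0+x,0,Z),rate=15); p=push(); log.append((round(x,1),round(float(p),1)))
    if p<3.2: click=True
    if (click and x>113.5 and p>4.5) or p>9: home=True; break
    if readout.read_clock()>50.3: break
bx=(np.array(readout.read_position())[:2]-bp)@u
ctrl.movel(W(x0+x-8,0,Z),rate=60)
print(log,click,home,bx,F(),readout.read_clock())
```

```text
4.468158593319983 46.2
[(112.0, 3.3), (113.3, 0.4), (114.5, -1.1), (114.9, 0.0), (115.3, 0.4), (115.7, 2.6), (116.1, 5.1)] True True -28.484472645989594 [ 0.81065056  0.78134121 -0.01753758] 48.2333
```

The force fell to about 0 at 113 mm (the click) and rose against the hard stop at 116 mm, 29.6 mm past the ridge. The lid is home and the tool has backed off.

```bash
python3 -c "
from h import *
print(ctrl.finish_job(), readout.read_clock())"
```

```text
the job is handed in; nothing more can be done
the job is handed in; nothing more can be done
```

I laid the steel key flat in the box, pushed the lid over the ridge until it clicked and met the end stop with about 5 N (peak about 8.5 N on the ridge), backed the tool off, and handed the job in at about 48 s; the end position was judged by force, with no final picture.

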